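# Open the lint-filter box by its pop-out T-handle

## Task

Open the lint-filter box: gently press the round release button on its cover so that the flush T-handle pops out, and turn the handle clockwise until the latch is free, feeling for its stop but not forcing it. Then lift the cover until its front edge stands about 90 mm up and let go, leaving it standing open with the handle still out and turned; do not shove or tip the things beside the box, and do not strain the latch.

Things in the scene. Friction and masses are not known exactly. Their poses are not given: they have to be found in the camera images.
- filter_box: white sheet-metal box fixed to the table, 280 (x) by 240 (y) by 110 mm high, origin at the centre of its underside. A 10 mm cover lies on top, hinged at the far (+x) edge. On the cover (120 mm up) is a steel bezel 18 mm high (top 138 mm up) and 60 mm wide (x). The handle axis is vertical at box-frame (-60, +20) mm; the bezel runs along y from 62 mm on its +y side to 100 mm on its -y side.
- button_top (a point): centre of the top face of the steel-grey round release button, 26 mm diameter, in the -y end of the bezel, 77 mm to the box's -y side of the handle axis; unpressed it stands 12 mm above the bezel. It moves straight down into the cover.
- release_button (a joint): travel of the button, m: 0 out, 0.009 fully pressed. It takes 3 N to start and 7 to 10 N (spring and latch friction) on the way, then has a hard bottom; 20 N is too much. The handle is let go at about 0.006.
- bar_center (a point): centre of the T-handle's aluminium bar, 90 mm long, 14 wide, 14 high, on a 12 mm round stem. At the start it lies along the box's y in the bezel's slot (104 by 22 mm), its top level with the bezel's top, and cannot be gripped; popped out, its centre is 27 mm above the bezel's top (its underside 20 mm). This point's y axis runs along the bar.
- handle_pop (a joint): how far the handle has sprung out, m: 0 sunk and locked, 0.034 fully out (a spring of 6 to 9 N pushes it). It need not lock again.
- handle_turn (a joint): turn of the handle, rad, positive clockwise from above, 0 at the start. It turns only when popped out, with friction of about 0.1 N m, and stays where it is left. Its stop begins somewhere between 0.80 and 1.40 rad, hidden and different on every box: a stiff rubber buffer, +8 N m per rad. The latch is free only from 0.06 rad before the stop.
- tongue: the latch tongue on the inside of the cover, out of sight, which turns with the handle. Origin on the handle axis, 40 mm below the cover's underside. It bears upward on a hidden catch of the box while latched and sideways on the stop (22 mm from the axis) at the end of the turn; neither bears more than 25 N, at the stop 0.55 N m.
- cover (a joint): opening angle of the cover, rad: 0 shut, about 0.3 with the front edge 90 mm up (front edge 283 mm, handle axis 200 mm from the hinge line). A stiff spring-balanced hinge: lifting at the handle takes about 4 to 12 N, and it stays at any angle where it is left, up to 1.2.
- cover_hinge (a point): middle of the hinge line, 110 mm above the table at the far edge of the box; the hinge line runs along the box's y.
- spray: bystander: white bottle standing beside the box on its +y side, 60 mm diameter, 170 mm tall; origin at its foot
- tin: bystander: small open aluminium cup standing beside the box on its +y side, 70 mm diameter, 60 mm tall; origin at its foot
- lint_brush: bystander: brush with wooden handle lying on the table on the box's -y side; origin under its middle

How it is judged:
On the way, in this order (a step that is already met when the one before it is completed fails the run):
1. the handle has popped out (value of joint handle_pop above 0.028 m), for 0.2 s.
2. the handle is turned clockwise by at least 0.6 rad while the cover is still shut (value of joint handle_turn above 0.6 rad and value of joint cover below 0.04 rad), for 0.1 s.
At the end, for the whole second after the job is handed in: the cover stands open by at least 0.25 rad (front edge at least 70 mm up) and at rest, the handle still out (at least 25 mm) and turned (at least 0.6 rad) (value of joint cover above 0.25 rad and velocity of joint cover between -0.05 and 0.05 rad/s and value of joint handle_pop above 0.025 m and value of joint handle_turn above 0.6 rad); the robot touches nothing.
It fails at once if the button is pressed with more than 20 N (contact force between any of the fingers, the arm and release_button above 20 N).
It fails at once if the latch tongue is forced against its stop or its catch with more than 25 N (contact force between tongue and anything else above 25 N).
It fails at once if a thing beside the box is shoved by more than 30 mm or tipped (distance of any of spray, tin, lint_brush from where it was at the start of the episode above 0.03 m or angle between any of spray, tin's own z axis and vertical above 0.5 rad).
It also fails if it takes over 72 s, if anything falls off the work surface, if the arm or the gripper's body presses on something with over 40 N, if the wrist force passes 120 N, or if a joint passes its speed limit or range.

## Robot

A 7-joint arm with a two-finger parallel gripper is mounted at the origin on the work surface. World frame = base frame: x ahead of the robot, y to its left, z up, the work surface at z = 0. Lengths are in m, angles in rad, forces in N, time in s.
With the tool pointing down it reaches from about 0.4 to 0.85 m from the base axis. Payload 10.4 kg.
Tool frame: the origin (TCP) lies at the very end of the fingers, on their centre line; the grasp point (between the pads) lies 19 mm behind it; z points along the fingers, y is the line along which they close (so a half turn about z gives the same grasp; the last joint's range is limited). The gripper opens to 85 mm and grips with 20 to 120 N. Pads are 22 mm wide; open, the fingers measure 114 mm over their backs; the gripper's body (76 mm by 85 mm) begins 54 mm behind the grasp point. The pads swing forward as they close: fully open they stand 13 mm farther back than shut.
Start: joints at [1.094, 0.332, -0.065, 1.46, 0.022, 1.35, -0.088], TCP at [0.274, -0.562, 0.193] pointing down, gripper open.
Joint ranges: [-2.6, 2.6], [-0.5, 2.12], [-1.47, 1.34], [0.16, 2.42], [-1.27, 4.41], [0.06, 2.06], [-2.6, 2.6]. Speed limits (rad/s): [2.22, 2.22, 2.79, 2.79, 3.14, 3.14, 3.14].

## Interface

Orientations are given as a unit quaternion [x, y, z, w].
In Python, from workcell import * gives the robot as it stands.
- The arm moves only by the tool step_arm, never from a script. Its argument "commands" is one flat list of numbers, 7 for each row, row after row: the finger opening in mm, from 0 to 85.4, then the shift along the world's x, y, z as a fraction of full scale, then the turn, a rotation vector about the world's x, y, z as a fraction of full scale. A call has exactly 10 rows; each row is the pose to reach, as a shift and turn from the pose commanded when the call began, turning the shorter way round; what a row does not reach only later rows make up. Full scale, the value 1, is 0.6 m for a shift and pi rad for a turn. A row lasts 1/8 s, in which the tool goes at most 62.5 mm and 10.7 degrees, less where a joint would pass 70% of its speed; a pose out of reach is approached as far as the arm can. A call with a number of a shift or a turn outside -1 to 1 is refused whole. A call with a gripper value outside its range is refused whole. The fingers move at their own pace and stop on an object; "squeeze" is the grip in N (left out, the last holds). Time passes only in rows, so rows that repeat a pose let the fingers close, or fill a call up. It gives the time, the measured TCP pose, the force, the opening and the grip force at its end, in the units of the state.
- get_obs(): the state, without advancing time (a new reading comes with each control period).
- camera(name): name is "scene" or "top"; returns the picture (420x560x3 uint8, red, green, blue); there is no depth.
- camera_params(name): a dict with "mtx" (3x3 intrinsics, pixels), "dist" ([k1, k2, p1, p2, k3] as OpenCV has them; the pictures are not rectified), "extrinsics" (4x4, takes a point from world to camera coordinates). Camera axes: x right, y down, z forward; pixel columns grow to the right and rows downward; lengths in m; the calibration is good to about 2 mm. A picture is of the moment at which its call begins. camera_params takes no time and is no camera call.
- hand_in(): hands the job in; it is judged then, once.
The state is a dict: "clock": time; "joint_pos": joint angles; "joint_velocities": joint speeds; "tau": joint torques, N m; "position": TCP position; "ee_rot": TCP orientation; "ft_force": force on the tool from outside, world axes, zero at the start; "torque": the same for the moment, N m; "grip_width": opening from 0.0 (shut) to 1.0 (fully open); "grasp_force": force on a finger pad.
Only numpy, scipy, OpenCV 4.12 (cv2) and the standard library are available. Lean on these libraries where they do the work, as an engineer would, in place of code of your own. Each camera call takes 0.05 s, during which the arm holds its last target. There are 200 camera calls.

## Working session

There is one attempt and no reset: what is moved stays moved. The work goes in short steps, Python scripts to look and compute and a tool call to move; the robot and the scene stay as the last step left them, time stands still between calls to the robot, and variables do not carry over. Pictures are saved under pics/ and viewed, at most 10 in all, crops included, and the job is handed in when it is done.

Besides the shell and the picture viewer there is one more tool, called in YAML: its name, and indented under it one key for each argument. step_arm: Moves the arm, as the interface text tells. Its arguments: {"type":"object","properties":{"commands":{"type":"array","items":{"type":"number"}},"squeeze":{"type":"number"}},"required":["commands"]}

```bash
mkdir -p pics; python3 - <<'E'
from workcell import *
import cv2
for n in("scene","top"):
    cv2.imwrite(f"pics/{n}0.png",cv2.cvtColor(camera(n),cv2.COLOR_RGB2BGR))
o=get_obs();print({k:o[k] for k in("clock","position","ee_rot","ft_force","grip_width")})
E
```

```text
{'clock': 0.1, 'position': array([ 0.2738035 , -0.56141648,  0.19251518]), 'ee_rot': array([ 9.74363988e-01,  2.24976494e-01, -1.79943513e-04, -6.02662934e-04]), 'ft_force': array([ 0.33856658,  0.97442809, -0.64396813]), 'grip_width': 1.0004129695183135}
```

View pics/top0.png

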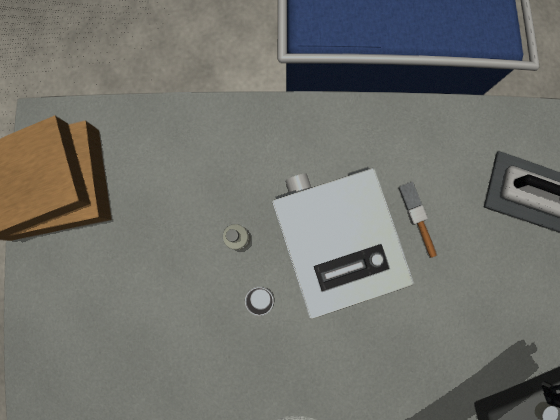

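View pics/scene0.png

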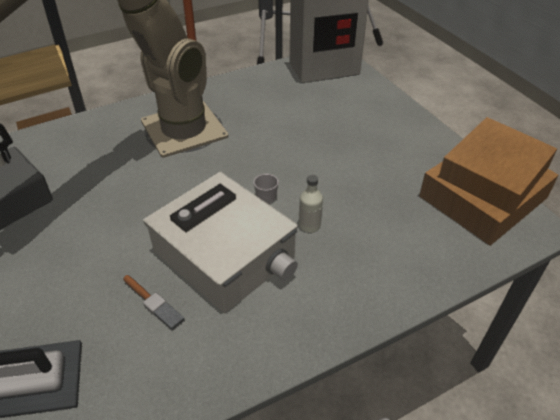

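The top view has the box corners near (274,199), (374,168), (412,283) and (311,318), the button at (377,260) and the bar at (344,271). +x is up and +y is left. I'll enlarge both crops.

```bash
python3 - <<'E'
import cv2,numpy as np
a=cv2.imread("pics/top0.png")[155:330,260:430];b=cv2.imread("pics/scene0.png")[170:310,135:305]
a=cv2.resize(a,None,fx=3.4,fy=3.4,interpolation=cv2.INTER_CUBIC)
cv2.imwrite("pics/tc.png",a)
E
```

```text
(no output)
```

View pics/tc.png

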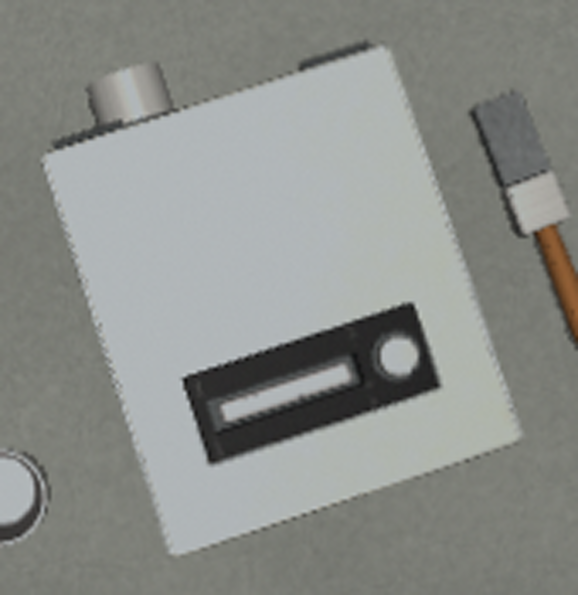

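```bash
cat >h.py <<'E'
from workcell import *
import cv2,numpy as np
from scipy.spatial.transform import Rotation as R
def proj(P,n):
    c=camera_params(n);E=np.array(c["extrinsics"])
    return cv2.projectPoints(np.asarray(P,float),cv2.Rodrigues(E[:3,:3])[0],E[:3,3],np.array(c["mtx"]),np.array(c["dist"],float))[0][:,0]
def world(px,n,z):
    c=camera_params(n);E=np.array(c["extrinsics"])
    u=cv2.undistortPoints(np.array(px,float).reshape(-1,1,2),np.array(c["mtx"]),np.array(c["dist"],float))[:,0]
    d=np.c_[u,np.ones(len(u))]@E[:3,:3]; o=-E[:3,:3].T@E[:3,3]
    return o+d*((np.broadcast_to(z,len(u))-o[2])/d[:,2])[:,None]
def box(p,P): 
    c,s=np.cos(p[2]),np.sin(p[2]);P=np.asarray(P,float)
    return np.c_[p[0]+c*P[:,0]-s*P[:,1],p[1]+s*P[:,0]+c*P[:,1],P[:,2]]
E
python3 - <<'E'
from h import *
from scipy.optimize import least_squares
px=np.array([(44,157),(389,45),(521,437),(174,555),(184,378),(411,303),(440,386),(209,463),(398,356),(288,391)],float)
px=(px+.5)/3.4-.5+[260,155]
P=np.array([(140,120,120),(140,-120,120),(-143,-120,120),(-143,120,120),(-30,82,138),(-30,-80,138),(-90,-80,138),(-90,82,138),(-60,-57,150),(-60,20,138)])/1e3
W=world(px,"top",P[:,2]);print(W.round(4))
r=least_squares(lambda p:(proj(box(p,P),"top")-px).ravel(),[.6,0,.3],loss="soft_l1")
p=r.x;print("pose",p,"resid",r.fun.reshape(-1,2).round(1).tolist())
Q=box(p,P);print("button",Q[8],"axis",Q[9],"hinge",box(p,[(.14,0,.11)]))
print(proj(Q,"scene").round(0).tolist())
print("bystanders",world([(236,237),(260,300),(421,218)],"top",[.16,.06,.01]).round(3))
E
```

```text
[[ 0.6628  0.0604  0.12  ]
 [ 0.7411 -0.1773  0.12  ]
 [ 0.4724 -0.2633  0.12  ]
 [ 0.3952 -0.0274  0.12  ]
 [ 0.5138 -0.033   0.138 ]
 [ 0.5631 -0.1849  0.138 ]
 [ 0.5079 -0.2037  0.138 ]
 [ 0.4579 -0.0494  0.138 ]
 [ 0.528  -0.1731  0.15  ]
 [ 0.5051 -0.1019  0.138 ]]
pose [ 0.5683477  -0.10042175  0.31686969] resid [[1.4, -0.5], [-2.7, 0.9], [-1.8, 1.1], [1.6, 0.0], [-0.5, -0.2], [0.4, -0.8], [0.4, 0.0], [0.5, 0.3], [0.1, -0.5], [-0.8, 0.0]]
button [ 0.52909561 -0.17327964  0.15      ] axis [ 0.5051029  -0.10011305  0.138     ] hinge [[ 0.70137787 -0.05679864  0.11      ]]
[[296.0, 225.0], [221.0, 283.0], [145.0, 218.0], [218.0, 172.0], [236.0, 194.0], [185.0, 228.0], [170.0, 215.0], [220.0, 183.0], [184.0, 213.0], [209.0, 201.0]]
bystanders [[ 0.577  0.14   0.16 ]
 [ 0.43   0.091  0.06 ]
 [ 0.632 -0.32   0.01 ]]
```

step_arm:
  commands: [0,0.05,0.08,0.06,0,0,0.055,0,0.11,0.17,0.06,0,0,0.11,0,0.17,0.26,0.06,0,0,0.17,0,0.23,0.35,0.06,0,0,0.23,0,0.29,0.44,0.06,0,0,0.29,0,0.35,0.53,0.06,0,0,0.35,0,0.4,0.61,0.06,0,0,0.41,0,0.425,0.647,0.06,0,0,0.4565,0,0.425,0.647,0.06,0,0,0.4565,0,0.425,0.647,0.06,0,0,0.4565]
  squeeze: 40

```text
clock: 1.35
position: [0.5285, -0.1744, 0.2288]
ee_rot: [0.587, 0.809, -0.0, -0.0]
ft_force: [-0.1, -0.8, -0.4]
grip_width: -0.001
grasp_force: 0.0
```

```bash
cat >>h.py <<'E'
def show():
    o=get_obs();M=R.from_quat(o["ee_rot"]).as_matrix()
    print("t",round(o["clock"],2),"p",o["position"].round(4),"f",o["ft_force"].round(2),"m",o["torque"].round(3),"w",round(float(o["grip_width"])*85.4,1),"gf",o["grasp_force"],"yawy",round(np.arctan2(M[1,1],M[0,1]),4),"z",M[:,2].round(3))
E
python3 -c "
from h import *
show();print(get_obs()['joint_pos'])
cv2.imwrite('pics/s1.png',cv2.resize(cv2.cvtColor(camera('scene'),4)[100:310,110:330],None,fx=2.7,fy=2.7))"
```

```text
t 1.35 p [ 0.5285 -0.1744  0.2288] f [-0.07 -0.83 -0.36] m [-0.012 -0.004 -0.004] w -0.1 gf 0.0 yawy 0.315 z [-0.001 -0.    -1.   ]
[ 0.67709501  0.20268373 -0.50729054  1.56878962  0.09977406  1.39669139
  0.47613465]
```

View pics/s1.png

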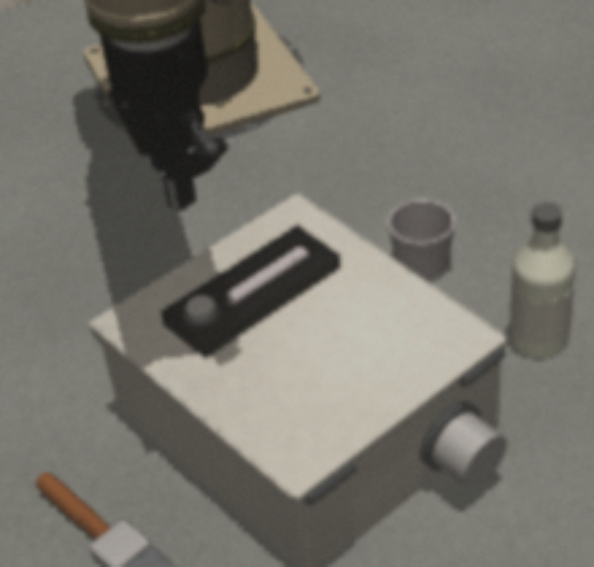

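The gripper is above the button and clear of everything. I'll descend to light contact.

step_arm:
  commands: [0,0,0.001,-0.04,0,0,0,0,0,0.001,-0.08,0,0,0,0,0,0.001,-0.11,0,0,0,0,0,0.001,-0.122,0,0,0,0,0,0.001,-0.126,0,0,0,0,0,0.001,-0.129,0,0,0,0,0,0.001,-0.132,0,0,0,0,0,0.001,-0.135,0,0,0,0,0,0.001,-0.137,0,0,0,0,0,0.001,-0.137,0,0,0]

```text
clock: 2.65
position: [0.529, -0.1729, 0.147]
ee_rot: [0.587, 0.81, 0.0, -0.0]
ft_force: [-1.0, -0.3, 0.1]
grip_width: -0.0
grasp_force: 0.0
```

```bash
python3 -c "
from h import *
show()"
```

```text
t 2.65 p [ 0.529  -0.1729  0.147 ] f [-0.99 -0.26  0.08] m [-0.006  0.021  0.016] w -0.0 gf 0.0 yawy 0.3172 z [-0.  0. -1.]
```

step_arm:
  commands: [0,0,0,-0.001,0,0,0,0,0,0,-0.002,0,0,0,0,0,0,-0.003,0,0,0,0,0,0,-0.004,0,0,0,0,0,0,-0.004,0,0,0,0,0,0,-0.004,0,0,0,0,0,0,-0.004,0,0,0,0,0,0,-0.004,0,0,0,0,0,0,-0.004,0,0,0,0,0,0,-0.004,0,0,0]

```text
clock: 3.9
position: [0.529, -0.173, 0.1446]
ee_rot: [0.587, 0.81, 0.0, 0.0]
ft_force: [-0.4, -0.0, -0.5]
grip_width: -0.004
grasp_force: 0.0
```

```bash
python3 -c "
from h import *
show()
cv2.imwrite('pics/s2.png',cv2.resize(cv2.cvtColor(camera('scene'),4)[130:270,130:310],None,fx=4,fy=4))"
```

```text
t 3.9 p [ 0.529  -0.173   0.1446] f [-0.37 -0.03 -0.51] m [ 0.023  0.031 -0.006] w -0.4 gf 0.0 yawy 0.3171 z [ 0.  0. -1.]
```

View pics/s2.png

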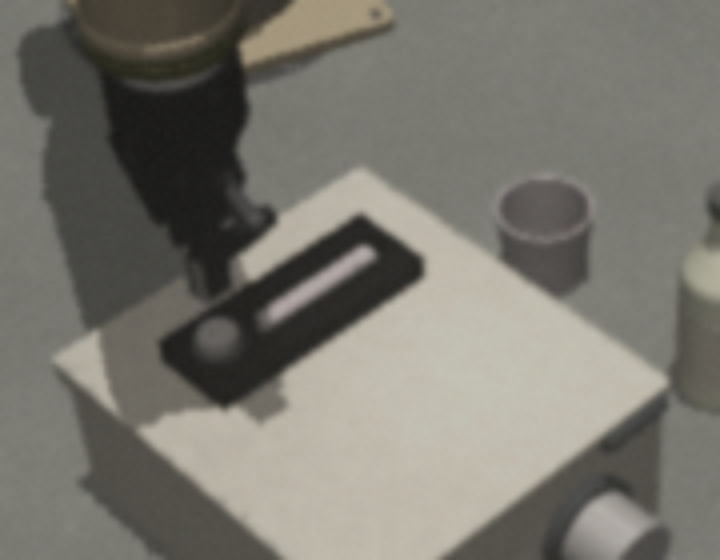

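The fingertips are at about (181,204) in the full scene image, while the button is at (184,214). The tip appears short of the button, so I'll check the top camera.

```bash
python3 -c "
from h import *
p=get_obs()['position'];print(p,proj([p,p+[0,0,.02],p+[-.02,0,0]],'top'),proj([p,p+[0,0,.02],p+[-.02,0,0]],'scene'))
cv2.imwrite('pics/t2.png',cv2.resize(cv2.cvtColor(camera('top'),4)[155:330,260:430],None,fx=3.4,fy=3.4,interpolation=2))"
```

```text
[ 0.5289993  -0.17293952  0.14462256] [[376.12219386 258.89178425]
 [377.96019402 258.94677581]
 [376.230238   267.8347398 ]] [[184.5522331  214.52134477]
 [183.46968938 208.54750505]
 [181.65935236 209.33739586]]
```

View pics/t2.png

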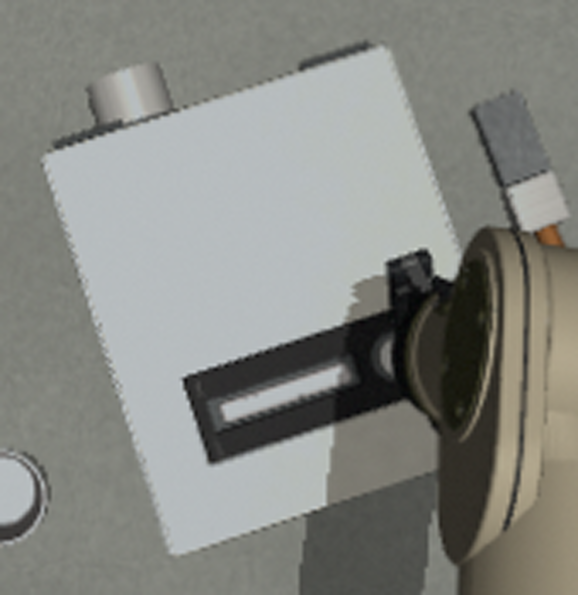

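```bash
python3 -c "
from h import *
i=np.mean([camera('scene').astype(float) for _ in range(4)],0)[165:245,150:230,::-1]
i=(255*np.clip(i/150,0,1)**.5).astype(np.uint8)
cv2.imwrite('pics/s3.png',cv2.resize(i,None,fx=7,fy=7,interpolation=2))"
```

```text
(no output)
```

View pics/s3.png

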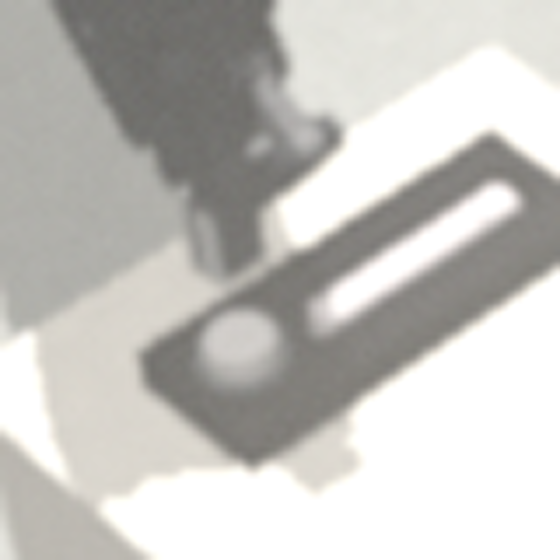

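```bash
python3 -c "
from h import *
from scipy.optimize import least_squares
a=np.array([380.2,231.7]);b=np.array([195.5,184.])
f=lambda p:np.r_[proj([p],'top')[0]-a,proj([p],'scene')[0]-b]
r=least_squares(f,[.55,-.17,.2]);print(r.x,r.fun)
c,s=np.cos(.317),np.sin(.317)
d=r.x-get_obs()['position'];print('along toolY',d[0]*c+d[1]*s,'across',-d[0]*s+d[1]*c,d[2])
for z in(.145,.16,.17,.18,.19): print(z,world([(181.5,204.5)],'scene',z)-get_obs()['position'])
"
```

```text
[ 0.58388217 -0.15278962  0.27739258] [-0.95491429 -0.40414489 -1.13774767 -0.08856422]
along toolY 0.058410179493465365 across 0.002058959976089677 0.13275835171292388
0.145 [[-0.03575808  0.00543961  0.00036577]]
0.16 [[-0.02009744  0.00178775  0.01536577]]
0.17 [[-0.00965701 -0.00064681  0.02536577]]
0.18 [[ 0.00078342 -0.00308138  0.03536577]]
0.19 [[ 0.01122385 -0.00551595  0.04536577]]
```

Triangulation shows the tip laterally right but about 35 mm higher than the reported TCP. I'll keep descending in checked steps, using force as the guide.

step_arm:
  commands: [0,0,0,-0.005,0,0,0,0,0,0,-0.01,0,0,0,0,0,0,-0.015,0,0,0,0,0,0,-0.02,0,0,0,0,0,0,-0.025,0,0,0,0,0,0,-0.028,0,0,0,0,0,0,-0.03,0,0,0,0,0,0,-0.03,0,0,0,0,0,0,-0.03,0,0,0,0,0,0,-0.03,0,0,0]

```text
clock: 5.45
position: [0.5291, -0.1729, 0.1267]
ee_rot: [0.587, 0.81, 0.0, 0.0]
ft_force: [-0.3, -0.8, 0.9]
grip_width: 0.003
grasp_force: 0.0
```

```bash
python3 -c "
from h import *
show()
i=np.mean([camera('scene').astype(float) for _ in range(2)],0)[165:245,150:230,::-1]
i=(255*np.clip(i/150,0,1)**.5).astype(np.uint8)
cv2.imwrite('pics/s4.png',cv2.resize(i,None,fx=7,fy=7,interpolation=2))"
```

```text
t 5.45 p [ 0.5291 -0.1729  0.1267] f [-0.28 -0.75  0.87] m [ 0.033  0.006 -0.01 ] w 0.3 gf 0.0 yawy 0.3172 z [ 0.  0. -1.]
```

View pics/s4.png

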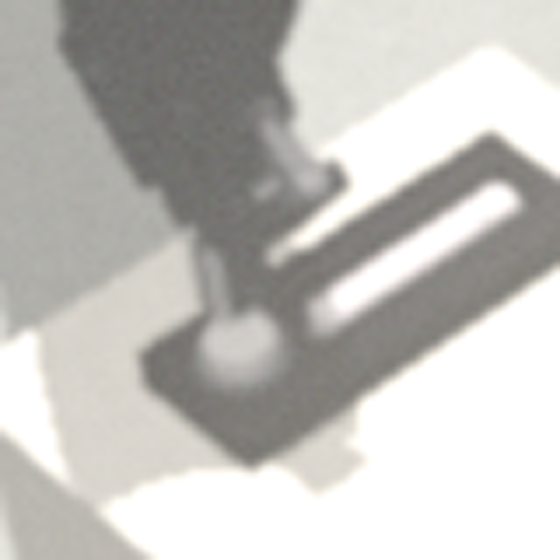

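The fingertip is now just above the button's rear rim, at crop (230,318), with no contact yet. I'll go down 4 mm.

step_arm:
  commands: [0,0,0,-0.001,0,0,0,0,0,0,-0.002,0,0,0,0,0,0,-0.003,0,0,0,0,0,0,-0.004,0,0,0,0,0,0,-0.005,0,0,0,0,0,0,-0.006,0,0,0,0,0,0,-0.007,0,0,0,0,0,0,-0.007,0,0,0,0,0,0,-0.007,0,0,0,0,0,0,-0.007,0,0,0]

```text
clock: 6.8
position: [0.529, -0.173, 0.1224]
ee_rot: [0.587, 0.81, 0.0, 0.0]
ft_force: [-0.1, -0.0, -0.7]
grip_width: -0.003
grasp_force: 0.0
```

```bash
python3 -c "
from h import *
show()"
```

```text
t 6.8 p [ 0.529  -0.173   0.1224] f [-0.05 -0.01 -0.67] m [ 0.027 -0.034  0.003] w -0.3 gf 0.0 yawy 0.3171 z [ 0.  0. -1.]
```

step_arm:
  commands: [0,0,0,-0.001,0,0,0,0,0,0,-0.002,0,0,0,0,0,0,-0.003,0,0,0,0,0,0,-0.004,0,0,0,0,0,0,-0.005,0,0,0,0,0,0,-0.006,0,0,0,0,0,0,-0.007,0,0,0,0,0,0,-0.007,0,0,0,0,0,0,-0.007,0,0,0,0,0,0,-0.007,0,0,0]

```text
clock: 8.05
position: [0.529, -0.173, 0.1183]
ee_rot: [0.587, 0.81, 0.0, 0.0]
ft_force: [0.8, -0.1, -0.2]
grip_width: 0.0
grasp_force: 0.0
```

```bash
python3 -c "
from h import *
show()"
```

```text
t 8.05 p [ 0.529  -0.173   0.1183] f [ 0.82 -0.12 -0.2 ] m [ 0.038 -0.012 -0.037] w 0.0 gf 0.0 yawy 0.3171 z [ 0.  0. -1.]
```

step_arm:
  commands: [0,0,0,-0.001,0,0,0,0,0,0,-0.002,0,0,0,0,0,0,-0.003,0,0,0,0,0,0,-0.004,0,0,0,0,0,0,-0.005,0,0,0,0,0,0,-0.006,0,0,0,0,0,0,-0.007,0,0,0,0,0,0,-0.007,0,0,0,0,0,0,-0.007,0,0,0,0,0,0,-0.007,0,0,0]

```text
clock: 9.3
position: [0.529, -0.173, 0.114]
ee_rot: [0.587, 0.81, 0.0, 0.0]
ft_force: [0.0, 0.1, -0.1]
grip_width: 0.002
grasp_force: 0.0
```

```bash
python3 -c "
from h import *
show()
i=np.mean([camera('scene').astype(float) for _ in range(2)],0)[165:245,150:230,::-1]
i=(255*np.clip(i/150,0,1)**.5).astype(np.uint8)
cv2.imwrite('pics/s5.png',cv2.resize(i,None,fx=7,fy=7,interpolation=2))"
```

```text
t 9.3 p [ 0.529 -0.173  0.114] f [ 0.05  0.1  -0.12] m [-0.025  0.026  0.048] w 0.1 gf 0.0 yawy 0.3172 z [ 0.  0. -1.]
```

View pics/s5.png

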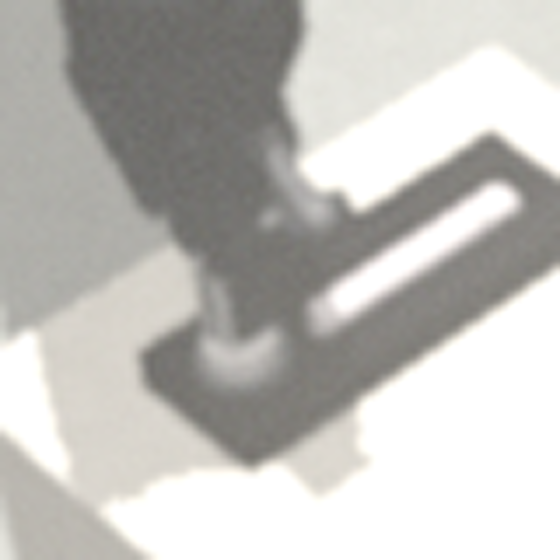

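The finger covers the rear half of the button, and its front corner is at about (240,340). There is no contact force yet, so a few mm remain.

step_arm:
  commands: [0,0,0,-0.001,0,0,0,0,0,0,-0.002,0,0,0,0,0,0,-0.003,0,0,0,0,0,0,-0.004,0,0,0,0,0,0,-0.005,0,0,0,0,0,0,-0.006,0,0,0,0,0,0,-0.006,0,0,0,0,0,0,-0.006,0,0,0,0,0,0,-0.006,0,0,0,0,0,0,-0.006,0,0,0]

```text
clock: 10.65
position: [0.5291, -0.173, 0.111]
ee_rot: [0.587, 0.81, -0.0, 0.0]
ft_force: [-1.8, 0.4, 5.8]
grip_width: 0.003
grasp_force: 3.2
```

Contact at 5.8 N. I'll press on gently.

step_arm:
  commands: [0,0,0,-0.001,0,0,0,0,0,0,-0.002,0,0,0,0,0,0,-0.003,0,0,0,0,0,0,-0.004,0,0,0,0,0,0,-0.005,0,0,0,0,0,0,-0.005,0,0,0,0,0,0,-0.005,0,0,0,0,0,0,-0.005,0,0,0,0,0,0,-0.005,0,0,0,0,0,0,-0.005,0,0,0]

```text
clock: 11.9
position: [0.5291, -0.173, 0.1081]
ee_rot: [0.587, 0.81, -0.0, 0.0]
ft_force: [-2.9, 0.7, 7.1]
grip_width: 0.0
grasp_force: 3.5
```

```bash
python3 -c "
from h import *
show()"
```

```text
t 11.9 p [ 0.5291 -0.173   0.1081] f [-2.93  0.73  7.1 ] m [0.228 0.709 0.01 ] w 0.0 gf 3.5011598311211856 yawy 0.3171 z [ 0. -0. -1.]
```

step_arm:
  commands: [0,0,0,-0.0005,0,0,0,0,0,0,-0.001,0,0,0,0,0,0,-0.0015,0,0,0,0,0,0,-0.002,0,0,0,0,0,0,-0.0025,0,0,0,0,0,0,-0.003,0,0,0,0,0,0,-0.0035,0,0,0,0,0,0,-0.004,0,0,0,0,0,0,-0.004,0,0,0,0,0,0,-0.004,0,0,0]

```text
clock: 13.15
position: [0.529, -0.173, 0.1055]
ee_rot: [0.587, 0.81, -0.0, 0.0]
ft_force: [-2.0, 0.6, 6.5]
grip_width: 0.006
grasp_force: 2.7
```

```bash
python3 -c "
from h import *
show()
a=cv2.imread('pics/t2.png');b=cv2.resize(cv2.cvtColor(camera('top'),4)[155:330,260:430],None,fx=3.4,fy=3.4,interpolation=2)
d=np.abs(a.astype(int)-b).max(2)[350:470,180:370]
print((d>40).sum())
cv2.imwrite('pics/t6.png',b)"
```

```text
t 13.15 p [ 0.529  -0.173   0.1055] f [-2.01  0.64  6.53] m [ 0.128  0.59  -0.013] w 0.5 gf 2.713242396712303 yawy 0.3171 z [ 0. -0. -1.]
1652
```

```bash
python3 -c "
from h import *
for n in('t2','t6'):
    g=cv2.imread(f'pics/{n}.png',0)[362:450,190:372]
    k,l,s,c=cv2.connectedComponentsWithStats((g>165).astype(np.uint8))
    for i in range(1,k):
        if s[i,4]>300: print(n,s[i].tolist(),((c[i]+[190.5,362.5])/3.4-.5+[260,155]).round(1))
print(proj([(.5051,-.1001,.138),(.5051,-.1001,.172)],'top'))
c,s=np.cos(.317),np.sin(.317)
"
```

```text
t2 [32, 6, 118, 52, 1765] [342.1 270.4]
t2 [75, 66, 68, 22, 784] [350.6 284.6]
t6 [38, 8, 115, 53, 1791] [343.4 271.1]
t6 [75, 67, 67, 21, 737] [350.1 284.7]
[[343.55966456 269.64855817]
 [345.62534395 270.11703321]]
```

```bash
python3 -c "
from h import *
a=cv2.imread('pics/scene0.png',0);b=cv2.cvtColor(camera('scene'),cv2.COLOR_RGB2GRAY)
print(proj([(.5051,-.1001,.138),(.5051,-.1001,.172)],'scene'))
for g in(a,b): print(g[182:212:2,196:222:2])
"
```

```text
[[209.19705564 200.6558249 ]
 [207.87690754 190.49568746]]
[[118 120 126 143 169 176 177 176 177 176 178 173 163]
 [121 133 166 172 174 175 176 178 176 174 160  90  64]
 [156 171 175 173 172 172 174 177 173 128  65  39  38]
 [173 174 172 171 173 175 175 151  91  48  40  42  40]
 [172 175 172 171 173 162 119  53  41  40  40  41  54]
 [174 171 173 170 147  84  38  42  41  39  47 102 156]
 [172 170 159 104  50  40  43  40  42  65 139 163 165]
 [170 129  65  39  42  41  40  52 100 155 167 143 108]
 [ 95  48  41  43  40  43  74 140 165 163 135  83  48]
 [ 42  42  42  38  58 112 160 165 151 108  59  44  42]
 [ 41  39  44  84 140 167 161 130  79  46  41  42  45]
 [ 39  57 112 158 166 148 102  58  44  43  46  46  42]
 [ 89 144 166 157 125  74  43  43  46  43  44  42  40]
 [161 162 146  98  54  43  41  45  43  43  41  42  56]
 [134 121  71  44  42  44  43  43  43  41  43  78 152]]
[[119 122 128 147 172 178 177 181 178 178 171 169 168]
 [121 134 170 177 175 177 180 182 173 169 169 168 151]
 [157 175 176 176 175 176 177 169 169 170 161 132  90]
 [176 175 174 176 175 173 164 168 169 147 105  75  61]
 [177 176 175 175 169 166 169 159 125  85  67  51  38]
 [176 173 169 167 167 165 143  98  74  58  38  37  38]
 [129 116 153 167 157 116  80  67  48  37  35  37  54]
 [ 70  43 105 134  93  74  75  62  37  39  41  50  56]
 [ 74  45  46  73  62  61  77  69  42  47  51  49  44]
 [ 49  50  59  54  37  49  76  74  60  51  44  41  46]
 [ 48  57  43  35  36  47  77  75  48  43  40  44  43]
 [ 41  35  33  35  43  52  67  50  41  42  41  42  42]
 [ 33  35  36  47  49  45  41  41  41  40  39  39  38]
 [ 36  42  48  47  42  40  40  42  41  41  39  39  53]
 [ 45  50  46  38  40  41  42  41  42  38  41  78 158]]
```

The handle has popped out: in the scene image the bar has moved up about 10 px and the stem is visible. Next I'll rise, open the fingers, move over the handle and descend around the bar. Contact shows the true tip is about 38 mm above the reading, so the grasp height reads about 0.109.

step_arm:
  commands: [0,0,0,0.04,0,0,0,0,0,0,0.1,0,0,0,20,0,0,0.13,0,0,0,50,-0.02,0.06,0.13,0,0,0,50,-0.04,0.1215,0.13,0,0,0,50,-0.04,0.1215,0.1,0,0,0,50,-0.04,0.1215,0.07,0,0,0,50,-0.04,0.1215,0.05,0,0,0,50,-0.04,0.1215,0.03,0,0,0,50,-0.04,0.1215,0.03,0,0,0]

```text
clock: 14.5
position: [0.5045, -0.1003, 0.1219]
ee_rot: [0.587, 0.81, -0.0, -0.001]
ft_force: [-0.7, -0.6, 0.6]
grip_width: 0.587
grasp_force: 0.0
```

```bash
python3 -c "
from h import *
show();print(get_obs()['joint_pos'].round(2))
i=camera('scene').astype(float)[150:235,155:255,::-1]
i=(255*np.clip(i/170,0,1)**.5).astype(np.uint8)
cv2.imwrite('pics/s7.png',cv2.resize(i,None,fx=7,fy=7,interpolation=2))"
```

```text
t 14.5 p [ 0.5045 -0.1003  0.1219] f [-0.65 -0.61  0.57] m [-0.005  0.032 -0.029] w 50.1 gf 0.0 yawy 0.3166 z [-0.002  0.001 -1.   ]
[ 0.62  0.19 -0.56  1.82  0.11  1.17  0.34]
```

View pics/s7.png

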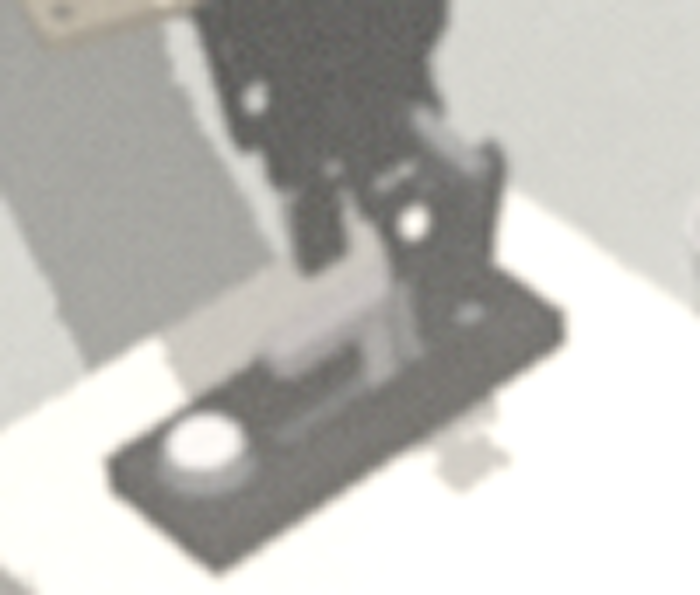

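The fingers straddle the popped bar at its middle: bar at about (330,330), pad at (405,315). I'll descend the last 14 mm and close.

step_arm:
  commands: [50,0,0,-0.01,0,0,0,50,0,0,-0.018,0,0,0,50,0,0,-0.023,0,0,0,50,0,0,-0.023,0,0,0,30,0,0,-0.023,0,0,0,20,0,0,-0.023,0,0,0,10,0,0,-0.023,0,0,0,8,0,0,-0.023,0,0,0,5,0,0,-0.023,0,0,0,5,0,0,-0.023,0,0,0]
  squeeze: 50

```text
clock: 15.8
position: [0.5045, -0.1003, 0.1093]
ee_rot: [0.587, 0.81, -0.0, -0.0]
ft_force: [-5.9, 0.0, 3.5]
grip_width: 0.154
grasp_force: 50.6
```

```bash
python3 -c "
from h import *
show()"
```

```text
t 15.8 p [ 0.5045 -0.1003  0.1093] f [-5.9   0.04  3.48] m [-0.137  1.013 -0.014] w 13.1 gf 50.56636869907379 yawy 0.3169 z [-0.001 -0.    -1.   ]
```

Gripped, at 13 mm and 50 N. I'll turn clockwise 0.72 rad, which is short of any possible stop.

step_arm:
  commands: [5,-0.001,0,0,0,0,-0.02,5,-0.001,0,0,0,0,-0.05,5,-0.001,0,0,0,0,-0.08,5,-0.001,0,0,0,0,-0.11,5,-0.001,0,0,0,0,-0.14,5,-0.001,0,0,0,0,-0.17,5,-0.001,0,0,0,0,-0.2,5,-0.001,0,0,0,0,-0.22,5,-0.001,0,0,0,0,-0.229,5,-0.001,0,0,0,0,-0.229]

```text
clock: 17.05
position: [0.5046, -0.1003, 0.1095]
ee_rot: [0.834, 0.552, 0.0, 0.0]
ft_force: [-1.4, -1.8, 4.1]
grip_width: 0.156
grasp_force: 50.6
```

```bash
python3 -c "
from h import *
show()"
```

```text
t 17.05 p [ 0.5046 -0.1003  0.1095] f [-1.38 -1.79  4.07] m [-0.37   0.368 -0.055] w 13.3 gf 50.56852161884308 yawy -0.4018 z [ 0.001 -0.    -1.   ]
```

step_arm:
  commands: [5,0,0,0,0,0,-0.004,5,0,0,0,0,0,-0.008,5,0,0,0,0,0,-0.012,5,0,0,0,0,0,-0.016,5,0,0,0,0,0,-0.02,5,0,0,0,0,0,-0.024,5,0,0,0,0,0,-0.028,5,0,0,0,0,0,-0.032,5,0,0,0,0,0,-0.034,5,0,0,0,0,0,-0.036]

```text
clock: 18.3
position: [0.5045, -0.1002, 0.1093]
ee_rot: [0.864, 0.503, 0.0, 0.0]
ft_force: [1.4, -5.2, 3.6]
grip_width: 0.149
grasp_force: 50.6
```

```bash
python3 -c "
from h import *
show()"
```

```text
t 18.3 p [ 0.5045 -0.1002  0.1093] f [ 1.44 -5.25  3.61] m [-1.085 -0.281  0.059] w 12.8 gf 50.61117768287659 yawy -0.5158 z [ 0. -0. -1.]
```

step_arm:
  commands: [5,0,-0.001,0,0,0,-0.002,5,0,-0.001,0,0,0,-0.004,5,0,-0.001,0,0,0,-0.006,5,0,-0.001,0,0,0,-0.008,5,0,-0.001,0,0,0,-0.009,5,0,-0.001,0,0,0,-0.01,5,0,-0.001,0,0,0,-0.011,5,0,-0.001,0,0,0,-0.012,5,0,-0.001,0,0,0,-0.013,5,0,-0.001,0,0,0,-0.014]

```text
clock: 19.55
position: [0.5045, -0.1005, 0.1093]
ee_rot: [0.875, 0.484, 0.0, -0.0]
ft_force: [2.1, 1.5, 4.2]
grip_width: 0.153
grasp_force: 50.6
```

```bash
python3 -c "
from h import *
show()"
```

```text
t 19.55 p [ 0.5045 -0.1005  0.1093] f [2.13 1.46 4.24] m [ 0.119 -0.519  0.127] w 13.1 gf 50.58723986148834 yawy -0.5595 z [ 0.  0. -1.]
```

step_arm:
  commands: [5,0,0,0,0,0,-0.002,5,0,0,0,0,0,-0.004,5,0,0,0,0,0,-0.006,5,0,0,0,0,0,-0.008,5,0,0,0,0,0,-0.009,5,0,0,0,0,0,-0.01,5,0,0,0,0,0,-0.011,5,0,0,0,0,0,-0.012,5,0,0,0,0,0,-0.013,5,0,0,0,0,0,-0.014]

```text
clock: 20.8
position: [0.5045, -0.1005, 0.1093]
ee_rot: [0.885, 0.465, 0.0, 0.0]
ft_force: [3.1, 2.4, 4.8]
grip_width: 0.153
grasp_force: 50.6
```

```bash
python3 -c "
from h import *
show()"
```

```text
t 20.8 p [ 0.5045 -0.1005  0.1093] f [3.12 2.44 4.82] m [ 0.58  -0.712  0.095] w 13.1 gf 50.61455011367798 yawy -0.6035 z [ 0.  0. -1.]
```

step_arm:
  commands: [5,0,0,0,0,0,-0.002,5,0,0,0,0,0,-0.004,5,0,0,0,0,0,-0.006,5,0,0,0,0,0,-0.008,5,0,0,0,0,0,-0.009,5,0,0,0,0,0,-0.01,5,0,0,0,0,0,-0.011,5,0,0,0,0,0,-0.012,5,0,0,0,0,0,-0.013,5,0,0,0,0,0,-0.014]

```text
clock: 22.05
position: [0.5044, -0.1006, 0.1092]
ee_rot: [0.895, 0.445, 0.0, 0.0]
ft_force: [4.4, 2.6, 4.1]
grip_width: 0.153
grasp_force: 50.6
```

```bash
python3 -c "
from h import *
show()"
```

```text
t 22.05 p [ 0.5044 -0.1006  0.1092] f [4.42 2.57 4.06] m [ 0.738 -0.79   0.035] w 13.1 gf 50.61577498912811 yawy -0.6475 z [ 0.  0. -1.]
```

step_arm:
  commands: [5,0.0005,0.0005,0,0,0,-0.002,5,0.0005,0.0005,0,0,0,-0.004,5,0.0005,0.0005,0,0,0,-0.006,5,0.0005,0.0005,0,0,0,-0.008,5,0.0005,0.0005,0,0,0,-0.009,5,0.0005,0.0005,0,0,0,-0.01,5,0.0005,0.0005,0,0,0,-0.011,5,0.0005,0.0005,0,0,0,-0.012,5,0.0005,0.0005,0,0,0,-0.013,5,0.0005,0.0005,0,0,0,-0.014]

```text
clock: 23.3
position: [0.5046, -0.1005, 0.1092]
ee_rot: [0.905, 0.426, -0.0, 0.0]
ft_force: [0.6, 1.0, 4.7]
grip_width: 0.151
grasp_force: 50.6
```

```bash
python3 -c "
from h import *
show()"
```

```text
t 23.3 p [ 0.5046 -0.1005  0.1092] f [0.6 1.  4.7] m [ 0.092 -0.064  0.102] w 12.9 gf 50.61691761016846 yawy -0.6916 z [-0. -0. -1.]
```

step_arm:
  commands: [5,0,0,0,0,0,-0.002,5,0,0,0,0,0,-0.004,5,0,0,0,0,0,-0.006,5,0,0,0,0,0,-0.008,5,0,0,0,0,0,-0.009,5,0,0,0,0,0,-0.01,5,0,0,0,0,0,-0.011,5,0,0,0,0,0,-0.012,5,0,0,0,0,0,-0.013,5,0,0,0,0,0,-0.014]

```text
clock: 24.55
position: [0.5046, -0.1004, 0.1092]
ee_rot: [0.914, 0.406, -0.0, 0.0]
ft_force: [-1.1, -0.8, 4.1]
grip_width: 0.155
grasp_force: 50.6
```

```bash
python3 -c "
from h import *
show()"
```

```text
t 24.55 p [ 0.5046 -0.1004  0.1092] f [-1.06 -0.81  4.12] m [-0.168  0.229  0.099] w 13.2 gf 50.616745948791504 yawy -0.7356 z [-0. -0. -1.]
```

step_arm:
  commands: [5,0,0,0,0,0,-0.002,5,0,0,0,0,0,-0.004,5,0,0,0,0,0,-0.006,5,0,0,0,0,0,-0.008,5,0,0,0,0,0,-0.009,5,0,0,0,0,0,-0.01,5,0,0,0,0,0,-0.011,5,0,0,0,0,0,-0.012,5,0,0,0,0,0,-0.013,5,0,0,0,0,0,-0.014]

```text
clock: 25.8
position: [0.5047, -0.1004, 0.1092]
ee_rot: [0.923, 0.385, -0.0, 0.0]
ft_force: [-2.2, -1.1, 3.6]
grip_width: 0.153
grasp_force: 50.6
```

```bash
python3 -c "
from h import *
show()"
```

```text
t 25.8 p [ 0.5047 -0.1004  0.1092] f [-2.17 -1.14  3.56] m [-0.381  0.346  0.074] w 13.1 gf 50.61564803123474 yawy -0.7795 z [ 0. -0. -1.]
```

step_arm:
  commands: [5,0,0,0,0,0,-0.002,5,0,0,0,0,0,-0.004,5,0,0,0,0,0,-0.006,5,0,0,0,0,0,-0.008,5,0,0,0,0,0,-0.009,5,0,0,0,0,0,-0.01,5,0,0,0,0,0,-0.011,5,0,0,0,0,0,-0.012,5,0,0,0,0,0,-0.013,5,0,0,0,0,0,-0.014]

```text
clock: 27.05
position: [0.5047, -0.1004, 0.1092]
ee_rot: [0.931, 0.365, 0.0, 0.0]
ft_force: [-4.0, -1.3, 4.4]
grip_width: 0.155
grasp_force: 50.6
```

```bash
python3 -c "
from h import *
show()"
```

```text
t 27.05 p [ 0.5047 -0.1004  0.1092] f [-3.96 -1.34  4.4 ] m [-0.447  0.438  0.105] w 13.3 gf 50.6106162071228 yawy -0.8235 z [ 0. -0. -1.]
```

step_arm:
  commands: [5,-0.0005,0,0,0,0,-0.002,5,-0.0005,0,0,0,0,-0.004,5,-0.0005,0,0,0,0,-0.006,5,-0.0005,0,0,0,0,-0.008,5,-0.0005,0,0,0,0,-0.009,5,-0.0005,0,0,0,0,-0.01,5,-0.0005,0,0,0,0,-0.011,5,-0.0005,0,0,0,0,-0.012,5,-0.0005,0,0,0,0,-0.013,5,-0.0005,0,0,0,0,-0.014]

```text
clock: 28.3
position: [0.5046, -0.1004, 0.1093]
ee_rot: [0.939, 0.345, 0.0, 0.0]
ft_force: [2.1, -2.9, 3.8]
grip_width: 0.149
grasp_force: 50.6
```

```bash
python3 -c "
from h import *
show()"
```

```text
t 28.3 p [ 0.5046 -0.1004  0.1093] f [ 2.11 -2.89  3.75] m [-0.656 -0.543  0.272] w 12.7 gf 50.6431782245636 yawy -0.8674 z [ 0. -0. -1.]
```

The torque is up to 0.27 N m, so the stop has probably been felt at about 1.17 rad. I'll confirm with a tiny nudge.

step_arm:
  commands: [5,0,0,0,0,0,-0.001,5,0,0,0,0,0,-0.002,5,0,0,0,0,0,-0.003,5,0,0,0,0,0,-0.004,5,0,0,0,0,0,-0.004,5,0,0,0,0,0,-0.004,5,0,0,0,0,0,-0.004,5,0,0,0,0,0,-0.004,5,0,0,0,0,0,-0.004,5,0,0,0,0,0,-0.004]

```text
clock: 29.55
position: [0.5045, -0.1003, 0.1093]
ee_rot: [0.941, 0.339, 0.0, 0.0]
ft_force: [4.3, -2.3, 3.9]
grip_width: 0.151
grasp_force: 50.7
```

```bash
python3 -c "
from h import *
show()
# lift plan: rotate about hinge line; true z = reported + .038
o=get_obs();ax=np.array([-np.sin(.317),np.cos(.317),0]);h=np.array([.7014,-.0568,.11]);p=o['position']+[0,0,.038]
for a in np.arange(0,.34,.02):
    q=R.from_rotvec(ax*a); d=h+q.apply(p-h)-p
    # TCP reported offset point lies 38mm further along tool z
    t=q.apply([0,0,-.038])-[0,0,-.038]
    print(round(a,2),((d+t)/.6).round(4),(ax*a/np.pi).round(4))
"
```

```text
t 29.55 p [ 0.5045 -0.1003  0.1093] f [ 4.3  -2.25  3.89] m [-0.698 -0.98   0.316] w 12.9 gf 50.67699372768402 yawy -0.8797 z [ 0. -0. -1.]
0.0 [0. 0. 0.] [-0.  0.  0.]
0.02 [0.     0.     0.0067] [-0.002  0.006  0.   ]
0.04 [0.0002 0.0001 0.0134] [-0.004   0.0121  0.    ]
0.06 [0.0005 0.0002 0.0201] [-0.006   0.0181  0.    ]
0.08 [0.0009 0.0003 0.0267] [-0.0079  0.0242  0.    ]
0.1 [0.0015 0.0005 0.0334] [-0.0099  0.0302  0.    ]
0.12 [0.0022 0.0007 0.04  ] [-0.0119  0.0363  0.    ]
0.14 [0.003  0.001  0.0467] [-0.0139  0.0423  0.    ]
0.16 [0.0039 0.0013 0.0533] [-0.0159  0.0484  0.    ]
0.18 [0.0049 0.0016 0.0599] [-0.0179  0.0544  0.    ]
0.2 [0.0061 0.002  0.0664] [-0.0198  0.0605  0.    ]
0.22 [0.0074 0.0024 0.073 ] [-0.0218  0.0665  0.    ]
0.24 [0.0088 0.0029 0.0795] [-0.0238  0.0726  0.    ]
0.26 [0.0104 0.0034 0.086 ] [-0.0258  0.0786  0.    ]
0.28 [0.0121 0.004  0.0924] [-0.0278  0.0847  0.    ]
0.3 [0.0139 0.0045 0.0989] [-0.0298  0.0907  0.    ]
0.32 [0.0158 0.0052 0.1052] [-0.0318  0.0968  0.    ]
```

The stop is confirmed, with torque about 0.3 N m at 1.18 rad. I'll ease back a hair, then make a tiny trial lift and watch the force.

step_arm:
  commands: [5,0,0,0,0,0,0.002,5,0,0,0,0,0,0.003,5,0,0,0.0005,0,0,0.003,5,0,0,0.001,0,0.001,0.003,5,0,0,0.0015,-0.0005,0.001,0.003,5,0,0,0.002,-0.0005,0.002,0.003,5,0,0,0.0025,-0.0005,0.002,0.003,5,0,0,0.003,-0.001,0.003,0.003,5,0,0,0.0035,-0.001,0.003,0.003,5,0,0,0.004,-0.001,0.0035,0.003]

```text
clock: 30.8
position: [0.5039, -0.1004, 0.1104]
ee_rot: [0.939, 0.343, -0.006, -0.001]
ft_force: [7.7, -2.4, -7.3]
grip_width: 0.149
grasp_force: 49.3
```

```bash
python3 -c "
from h import *
show()"
```

```text
t 30.8 p [ 0.5039 -0.1004  0.1104] f [ 7.69 -2.35 -7.26] m [-0.827 -1.929  0.108] w 12.7 gf 49.34508740901947 yawy -0.8706 z [-0.012 -0.003 -1.   ]
```

step_arm:
  commands: [5,0.001,0,0,0,0,0,5,0.001,0,0.0005,0,0.0005,0,5,0.001,0,0.001,0,0.001,0,5,0.001,0,0.0015,-0.0005,0.0015,0,5,0.001,0,0.002,-0.0005,0.002,0,5,0.001,0,0.0025,-0.001,0.0025,0,5,0.001,0,0.003,-0.001,0.003,0,5,0.001,0,0.0035,-0.001,0.003,0,5,0.001,0,0.0035,-0.001,0.003,0,5,0.001,0,0.0035,-0.001,0.003,0]

```text
clock: 32.05
position: [0.504, -0.1004, 0.1124]
ee_rot: [0.939, 0.343, -0.012, -0.001]
ft_force: [4.7, -3.2, -5.7]
grip_width: 0.15
grasp_force: 49.6
```

```bash
python3 -c "
from h import *
show()"
```

```text
t 32.05 p [ 0.504  -0.1004  0.1124] f [ 4.65 -3.21 -5.67] m [-0.787 -1.288  0.071] w 12.8 gf 49.596739411354065 yawy -0.8708 z [-0.023 -0.006 -1.   ]
```

The cover is rising under a steady ~6–7 N, so the latch is free. The side force shows the lever arm is about 38 mm taller in the robot's frame, so I'll add x accordingly.

step_arm:
  commands: [5,0.001,0,0.0033,-0.001,0.003,0,5,0.002,0.0004,0.0067,-0.002,0.006,0,5,0.003,0.0006,0.01,-0.003,0.009,0,5,0.0038,0.0009,0.0133,-0.004,0.0121,0,5,0.0046,0.0012,0.0167,-0.005,0.0151,0,5,0.0054,0.0015,0.02,-0.006,0.0181,0,5,0.0062,0.0018,0.0233,-0.007,0.0211,0,5,0.007,0.0021,0.0267,-0.008,0.0242,0,5,0.0078,0.0024,0.03,-0.009,0.0272,0,5,0.0086,0.0027,0.0333,-0.0099,0.0302,0]

```text
clock: 33.3
position: [0.5058, -0.1, 0.1326]
ee_rot: [0.938, 0.342, -0.066, -0.003]
ft_force: [-16.0, -5.9, 2.7]
grip_width: 0.151
grasp_force: 50.3
```

```bash
python3 -c "
from h import *
show()"
```

```text
t 33.3 p [ 0.5058 -0.1     0.1326] f [-15.98  -5.9    2.67] m [-1.194  2.958  0.141] w 12.9 gf 50.347899198532104 yawy -0.8751 z [-0.125 -0.039 -0.991]
```

The x was overcompensated. I'll take it back out and follow the plain hinge arc.

step_arm:
  commands: [5,-0.0025,-0.001,0.002,-0.001,0.003,0,5,-0.004,-0.0015,0.0055,-0.002,0.006,0,5,-0.0037,-0.0014,0.009,-0.003,0.009,0,5,-0.0033,-0.0013,0.0125,-0.004,0.0121,0,5,-0.0028,-0.0012,0.016,-0.005,0.0151,0,5,-0.0023,-0.001,0.0195,-0.006,0.0181,0,5,-0.0018,-0.0008,0.023,-0.007,0.0211,0,5,-0.0012,-0.0006,0.0265,-0.008,0.0242,0,5,-0.0006,-0.0005,0.03,-0.009,0.0272,0,5,0,-0.0003,0.033,-0.0099,0.0302,0]

```text
clock: 34.55
position: [0.509, -0.099, 0.1531]
ee_rot: [0.933, 0.341, -0.112, -0.004]
ft_force: [-4.0, -2.6, -2.6]
grip_width: 0.156
grasp_force: 49.8
```

```bash
python3 -c "
from h import *
show()"
```

```text
t 34.55 p [ 0.509  -0.099   0.1531] f [-4.03 -2.57 -2.57] m [-0.54   0.419  0.215] w 13.3 gf 49.81498897075653 yawy -0.8794 z [-0.212 -0.068 -0.975]
```

step_arm:
  commands: [5,-0.0003,0,0.0033,-0.001,0.003,0,5,0.0003,0.0002,0.0066,-0.002,0.006,0,5,0.001,0.0004,0.01,-0.003,0.009,0,5,0.0018,0.0007,0.0131,-0.004,0.0121,0,5,0.0027,0.001,0.0163,-0.005,0.0151,0,5,0.0037,0.0013,0.0195,-0.006,0.0181,0,5,0.0047,0.0016,0.0227,-0.007,0.0211,0,5,0.0057,0.0019,0.0259,-0.008,0.0242,0,5,0.0067,0.0022,0.029,-0.009,0.0272,0,5,0.0077,0.0025,0.0322,-0.0099,0.0302,0]

```text
clock: 35.8
position: [0.5145, -0.0973, 0.173]
ee_rot: [0.927, 0.339, -0.16, -0.006]
ft_force: [-5.5, -1.3, -3.0]
grip_width: 0.154
grasp_force: 49.7
```

```bash
python3 -c "
from h import *
show()"
```

```text
t 35.8 p [ 0.5145 -0.0973  0.173 ] f [-5.51 -1.33 -2.96] m [-0.183  0.647 -0.002] w 13.2 gf 49.711859822273254 yawy -0.8884 z [-0.301 -0.098 -0.949]
```

Front edge is about 90 mm up (~0.32 rad). I'll open the fingers and retreat along the tool axis.

step_arm:
  commands: [13,0,0,0,0,0,0,20,0,0,0,0,0,0,30,0,0,0,0,0,0,40,0,0,0,0,0,0,40,0,0,0,0,0,0,40,0.01,0.003,0.03,0,0,0,40,0.03,0.01,0.095,0,0,0,40,0.05,0.016,0.16,0,0,0,40,0.06,0.02,0.19,0,0,0,40,0.06,0.02,0.19,0,0,0]
  squeeze: 20

```text
clock: 37.05
position: [0.5516, -0.085, 0.2877]
ee_rot: [0.927, 0.339, -0.158, -0.005]
ft_force: [-0.3, 1.2, -0.1]
grip_width: 0.471
grasp_force: 0.0
```

```bash
python3 -c "
from h import *
show()
# predicted bar/front corner position at angle a vs image
g=cv2.cvtColor(camera('scene'),4);cv2.imwrite('pics/s8.png',g)
ax=np.array([-np.sin(.317),np.cos(.317),0]);h=np.array([.7014,-.0568,.11])
p=box([.5683,-.1004,.3169],[(-.143,.125,.12),(-.143,-.125,.12)])
q=cv2.cvtColor(g,cv2.COLOR_BGR2GRAY)
for a in(0,.25,.3,.32): print(a,proj(h+R.from_rotvec(ax*a).apply(p-h),'scene').round(1).tolist())
print(q[130:225:3,141:165:3])
"
```

```text
t 37.05 p [ 0.5516 -0.085   0.2877] f [-0.27  1.23 -0.12] m [ 0.098 -0.272 -0.043] w 40.2 gf 0.0 yawy -0.8876 z [-0.297 -0.098 -0.95 ]
0 [[219.6, 171.3], [142.8, 219.1]]
0.25 [[220.3, 152.5], [140.2, 200.6]]
0.3 [[221.1, 149.1], [140.2, 197.3]]
0.32 [[221.4, 147.8], [140.2, 196.0]]
[[123 116 123 153 153 135  91  55]
 [121 117  85 151 153 122  90  83]
 [120 116  77 109 154  98  89  90]
 [120 119  90  83 140  91  89  92]
 [120 119 113  77  74  93  93  90]
 [117 118 120 114  69  85  91  90]
 [116 117 119 118  94  68  91  89]
 [117 118 118 120  94  73  83  76]
 [120 123 106  75  70  75  69  89]
 [121 121  73  74  75  74  73  73]
 [122 121  74  78  74  76  76  73]
 [123 120  75  73  74  75  74  76]
 [126 123 103  76  76  75  74  78]
 [122 123 126  83  78  74  77  74]
 [127 124 124 123  80  74  75  76]
 [122 122 124 124 124  82  74  76]
 [125 122 119 123 128 124  96  77]
 [122 123 121 121 123 124 125  89]
 [122 122 124 125 121 121 150 182]
 [120 122 120 122 133 176 184 180]
 [120 119 127 170 184 186 184 183]
 [123 149 181 184 185 184 183 181]
 [151 184 183 184 183 183 183 183]
 [ 96 174 179 181 181 182 186 185]
 [104 110 180 182 183 186 186 185]
 [121 101 120 181 183 184 187 186]
 [122 122  96 118 182 184 185 186]
 [121 122 121  91 149 185 186 186]
 [119 122 120 120  87 161 185 186]
 [123 122 120 136 168  84 151 185]
 [122 122 161 158  88  83  83 174]
 [121 124 106 108  87  85  82  89]]
```

The cover's front corner is at (141,196), which matches 0.32 rad, and the arm is clear. Handing in.

```bash
python3 -c "
from workcell import *
print(hand_in())"
```

```text
the job is handed in; nothing more can be done
None
```

I handed the job in at about 37 s. The button was pressed at about 7 N and the handle popped out. I turned it clockwise to its stop at about 1.18 rad, at roughly 0.3 N m. The cover stands open at about 0.32 rad and the gripper is clear of it. The hand-in did not report a verdict.

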